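# Bring the egg timer round to the pointer

### The job

Someone cooking needs the egg timer: take the black upright grip post on the round revolving tray and turn the tray anticlockwise (seen from above) until the egg timer stands at the red pointer on the white base and the tray sits in its click stop there, not at the stop before or after. Let go of it, and leave the navy drink bottle standing where it is.

Things in the scene. Friction and masses are not known exactly. Their poses are not given: they have to be found in the camera images.
- tray (a joint): angle (rad) of the brown wooden round deck on its fixed white base, growing anticlockwise seen from above, -0.1 to 3.24. Spring click stops at 0, 1.047, 2.094, 3.142. Starts in the stop at 0 or 1.047, rarely stuck between. At 2.094 the egg timer is at the red pointer. Let go near a stop, it centres itself to about 3 degrees and stays; between stops turning takes up to 6 N at the post
- tray_post (a point): point on the axis of the black upright round grip post fixed on the deck, 90 mm from the deck's axis: diameter 18 mm, from 34 mm (deck top) to 89 mm above the counter, this point at 64 mm. It travels with the deck; seen from above it stands 120 degrees clockwise of the egg timer. Other things on the deck are no taller than 91 mm above the counter and over 70 mm clear of the post
- tray_hub (a point): point on the deck's vertical turning axis, 34 mm above the counter at deck top height; z up. Deck diameter 230 mm; white base plate 280 mm, 12 mm thick. Red pointer mark (20 x 16 mm) on the base rim 129 mm from here along this frame's -x. White egg timer fixed on the deck 62 mm from the axis (52 mm across, 57 mm tall), white tick on the rim outside it
- bottle: navy plastic drink bottle, closed grey flip cap, upright, 68 mm across, 191 mm tall; origin at the centre of its underside, z up. Stands on the counter to the left or right of the tray; not to be disturbed

How it is judged:
At the end, for the whole second after the job is handed in: the deck is at rest in the stop that puts the egg timer at the red pointer (joint at 2.094 rad, 120 degrees, within 10 degrees), with the post released; the bottle never moved 30 mm or more, nor tipped 30 degrees (value of joint tray between 1.92 and 2.269 rad and velocity of joint tray between -0.05 and 0.05 rad/s); the robot touches nothing.
It fails at once if the navy bottle is moved by 30 mm or tipped (distance of bottle from where it was at the start of the episode above 0.03 m or angle between bottle's own z axis and vertical above 0.52 rad).
It also fails if it takes over 42 s, if anything falls off the work surface, if the arm or the gripper's body presses on something with over 40 N, if the wrist force passes 120 N, or if a joint passes its speed limit or range.

### The arm

A 6-joint arm with a two-finger parallel gripper is mounted at the origin on the work surface. World frame = base frame: x ahead of the robot, y to its left, z up, the work surface at z = 0. Lengths are in m, angles in rad, forces in N, time in s.
With the tool pointing down it reaches from about 0.3 to 0.875 m from the base axis. Payload 6.4 kg.
Tool frame: the origin (TCP) lies at the very end of the fingers, on their centre line; the grasp point (between the pads) lies 19 mm behind it (ctrl.hold_point_z is the distance from the TCP to the grasp point, in m); y points along the fingers, x is the direction in which the jaws open and shut, and the axes are right-handed (so a half turn about y gives the same grasp; the last joint's range is limited). The gripper opens to 85 mm and grips with 20 to 120 N. Pads are 22 mm wide; open, the fingers measure 114 mm over their backs; the gripper's body (76 mm by 85 mm) begins 54 mm behind the grasp point. The pads swing forward as they close: fully open they stand 13 mm farther back than shut.
Start: joints at [-1.369, 0.181, 1.607, -0, 1.354, -0.206], TCP at [0.228, -0.528, 0.231] pointing down, gripper open.
Joint ranges: [-2.99, 2.99], [-0.89, 2.07], [0.3, 2.58], [-1.14, 4.28], [0, 2.63], [-3.12, 3.12]. Speed limits (rad/s): [2.57, 2.57, 3.01, 3.14, 3.14, 3.14].

### API

Orientations are given as a unit quaternion [w, x, y, z].
In Python, from bench import ctrl, imaging gives the robot as it stands.
- The arm moves only by the shell command python3 -m jog 'ROWS'. ROWS is JSON, a list of rows, each a list of 3 entries, a list of its own where there are three numbers: the shift along the tool's x, y, z in cm, then the turn, a rotation vector about the tool's x, y, z in rad, then the finger opening in cm, from 0 to 8.54. A call has 1 to 12 rows; each row shifts and turns the pose as measured when the row begins, along the tool's axes as they then stand; what a row does not reach is not made up. A row lasts 1/12 s, in which the tool goes at most 41.7 mm and 7.16 degrees, less where a joint would pass 70% of its speed; a pose out of reach is approached as far as the arm can. A call is refused whole if a number of a shift passes 4.17 or a number of a turn 0.125, either way. A call with a gripper value outside its range is refused whole. The fingers move at their own pace and stop on an object; the grip force is fixed at half the most. Time passes only in rows, so rows that do not move let the fingers close. It gives the time, the measured TCP pose, the force and the opening at its end, in the units of the state.
- ctrl.get_obs(): the state, without advancing time (a new reading comes with each control period).
- imaging.camera(name): name is "scene" or "side" or "wrist"; returns a dict with "frame" (400x640x3 uint8, red, green, blue), "depth" (400x640 float32, m along the optical axis (not along the pixel's ray), 0 where there is no reading), "K" (3x3 intrinsics, pixels), "k1" (the pictures are not rectified: a ray, as slopes to the right and down, at radius r is drawn at 1 + k1 r^2 times it, then the intrinsics apply), "R" (3x3) and "t" (3): a world point X has camera coordinates R X + t. Camera axes: x right, y down, z forward; pixel columns grow to the right and rows downward; lengths in m; the calibration is good to about 2 mm. A picture is of the moment at which its call begins.
- ctrl.hand_in(): hands the job in, once; it reports no verdict.
The state is a dict: "time_s": time; "q": joint angles; "dq": joint speeds; "joint_efforts": joint torques, N m; "eef_pos": TCP position; "eef_rot": TCP orientation; "wrist_force": force on the tool from outside, world axes, zero at the start; "torque": the same for the moment, N m; "opening": opening from 0.0 (shut) to 1.0 (fully open).
Only numpy, scipy, OpenCV 4.12 (cv2) and the standard library are available. Lean on these libraries where they do the work, as an engineer would, in place of code of your own. Each camera call takes 0.05 s, during which the arm holds its last target. There are 200 camera calls.

## Working session

There is one attempt and no reset: what is moved stays moved. The work goes in short steps, Python scripts to look and compute and a shell command to move; the robot and the scene stay as the last step left them, time stands still between calls to the robot, and variables do not carry over. Pictures are saved under pics/ and viewed, about 8 in all and at most 12, crops included, and the job is handed in when it is done.

```bash
mkdir -p pics; cat > h.py <<'E'
import numpy as np,cv2
from bench import ctrl,imaging
def snap(n,f):
    c=imaging.camera(n); np.savez('%s.npz'%n,**c); cv2.imwrite('pics/'+f,cv2.cvtColor(c['frame'],cv2.COLOR_RGB2BGR)); return c
def load(n): return np.load('%s.npz'%n)
def ray(c,u,v):
    K=c['K']; k=float(c['k1'])
    p=cv2.undistortPoints(np.array([[[u,v]]],float),K,np.array([k,0,0,0,0.]))[0,0]
    return np.array([p[0],p[1],1.])
def world(c,u,v,z=None):
    d=ray(c,u,v);R=c['R'];t=c['t']
    if z is None: return R.T@(d*c['depth'][int(v),int(u)]-t)
    o=-R.T@t; w=R.T@d; return o+w*(z-o[2])/w[2]
E
python3 - <<'E'
from h import *
np.set_printoptions(precision=4,suppress=True)
for n in('scene','side'): 
    c=snap(n,n+'0.png'); print(n,-c['R'].T@c['t'])
o=ctrl.get_obs();print({k:o[k] for k in('time_s','eef_pos','eef_rot','wrist_force','opening')})
E
```

```text
scene [1.1977 0.0682 0.885 ]
side [0.2053 0.7936 0.5702]
{'time_s': 0.1, 'eef_pos': array([ 0.2279, -0.5274,  0.2305]), 'eef_rot': array([ 0.5913, -0.5905,  0.3888, -0.388 ]), 'wrist_force': array([ 0.2627, -0.28  , -0.6127]), 'opening': 1.000137877448793}
```

View pics/scene0.png

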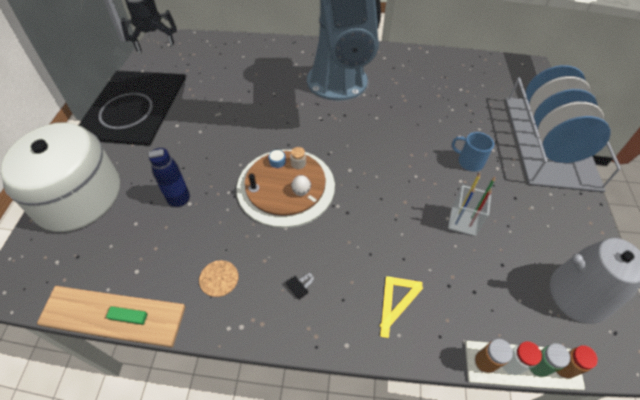

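View pics/side0.png

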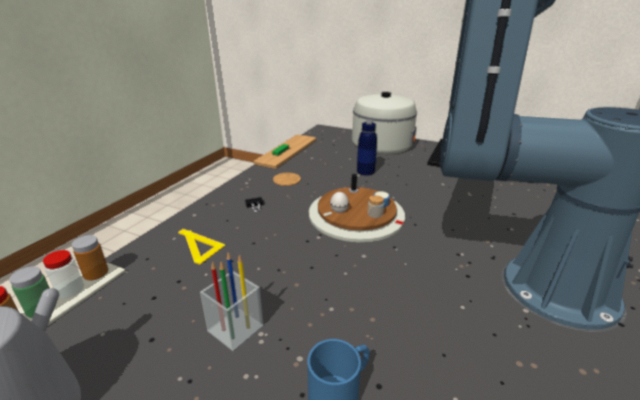

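Scene picture: tray near (286,187), post near (253,183), egg timer near (301,186), bottle near (172,185). Side picture: red pointer near (400,222). I'll take enlarged crops of both.

```bash
python3 - <<'E'
from h import *
a=cv2.imread('pics/scene0.png')[140:230,140:345]; b=cv2.imread('pics/side0.png')[110:245,300:415]
a=cv2.resize(a,None,fx=3.9,fy=3.9,interpolation=cv2.INTER_CUBIC)
b=cv2.resize(b,None,fx=4,fy=4,interpolation=cv2.INTER_CUBIC)
cv2.imwrite('pics/a.png',a);cv2.imwrite('pics/b.png',b)
E
```

```text
(no output)
```

View pics/a.png

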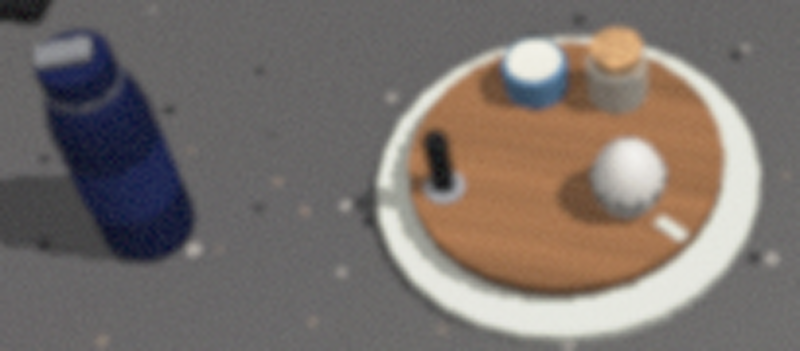

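View pics/b.png

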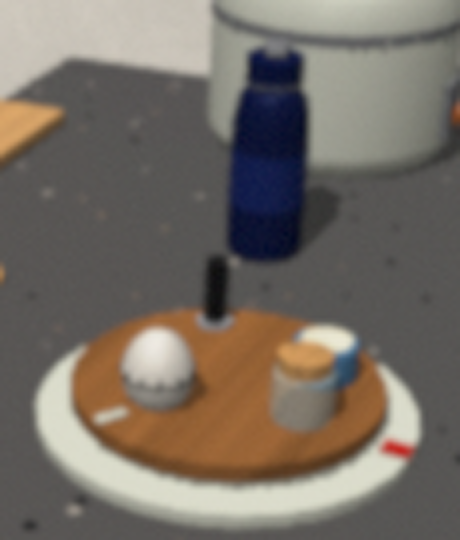

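Crop a: post base (443,188), post top (435,135), tick (670,229), bottle base about (150,240). Crop b: pointer (398,450), tick (111,415), post base (214,322), post top (215,258). Now I'll turn these into positions.

```bash
python3 - <<'E'
from h import *
np.set_printoptions(precision=4,suppress=True)
s=load('scene');d=load('side')
A=lambda u,v,z=None:world(s,140+u/3.9,140+v/3.9,z)
B=lambda u,v,z=None:world(d,300+u/4,110+v/4,z)
pa,pb=A(443,187,.034),B(214,322,.034); print('post base',pa,pb)
print('post top',A(435,135,.087),B(215,258,.087))
ta,tb=A(670,229,.034),B(111,415,.034); print('tick',ta,tb)
print('pointer',B(398,450,.012))
print('bottle base',A(150,258,0),B(264,258,0),'top',A(68,50,.19),B(276,48,.19))
# deck circle by colour (brown), depth points at deck height
for c in(s,d):
    f=c['frame'].astype(int); m=(f[...,0]-f[...,2]>40)&(f[...,0]>80)
    P=[world(c,u,v,.034)[:2] for v,u in zip(*np.where(m))]; P=np.array(P)
    P=P[np.linalg.norm(P-(pa+pb)[:2]/2,axis=1)<.25]
    h=cv2.convexHull(P.astype(np.float32))[:,0]
    print('deck',len(P),cv2.minEnclosingCircle(h))
E
```

```text
post base [ 0.5536 -0.1841  0.034 ] [ 0.5522 -0.1847  0.034 ]
post top [ 0.55   -0.1835  0.087 ] [ 0.5551 -0.1878  0.087 ]
tick [ 0.5714 -0.0195  0.034 ] [ 0.5667 -0.0221  0.034 ]
pointer [ 0.3817 -0.0988  0.012 ]
bottle base [ 0.6161 -0.3906  0.    ] [ 0.5783 -0.3836  0.    ] top [ 0.5916 -0.3977  0.19  ] [ 0.584  -0.3953  0.19  ]
deck 3390 ((0.5896523594856262, -0.15804018080234528), 0.2223215252161026)
deck 2326 ((0.582685649394989, -0.1394815891981125), 0.2303783893585205)
```

```bash
python3 - <<'E'
from h import *
from scipy.optimize import least_squares
for n in('scene','side'):
    c=load(n)
    f=c['frame'].astype(int); m=((f[...,0]-f[...,2]>40)&(f[...,0]>80)).astype(np.uint8)
    P=np.array([world(c,u,v,.034)[:2] for v,u in zip(*np.where(m))])
    P=P[np.linalg.norm(P-[.51,-.105],axis=1)<.135]; 
    h=cv2.convexHull(P.astype(np.float32))[:,0]
    r=least_squares(lambda x:np.linalg.norm(h-x[:2],axis=1)-.115,[.51,-.105],loss='soft_l1',f_scale=.002).x
    print(n,r,len(h)); hub=r
    post=np.array([.553,-.1845]);tick=np.array([.569,-.021]);ptr=np.array([.3817,-.0988])
    for q in(post,tick,ptr): v=q-hub; print(np.linalg.norm(v),np.degrees(np.arctan2(v[1],v[0])))
E
```

```text
scene [ 0.51572931 -0.10271604] 41
0.08987614280123646 -65.50023524643318
0.09754628443321478 56.89966618905136
0.1340865034426108 178.3264210492642
side [ 0.50735451 -0.09318802] 64
0.10208520248980599 -63.440217592803336
0.09492774791818072 49.5040851361497
0.1257797647667508 -177.44275658345381
```

```bash
python3 - <<'E'
from h import *
from scipy.spatial.transform import Rotation as Ro
np.set_printoptions(precision=4,suppress=True)
o=ctrl.get_obs();w,x,y,z=o['eef_rot'];R=Ro.from_quat([x,y,z,w]).as_matrix();print(R,ctrl.hold_point_z)
print('jaw yaw',np.degrees(np.arctan2(R[1,0],R[0,0])),o['q'])
P=np.array([.553,-.1845,.10]);print('tool-axis shift cm to above post',100*R.T@(P-o['eef_pos']))
E
```

```text
[[ 0.3966 -0.0003  0.918 ]
 [-0.918   0.0015  0.3966]
 [-0.0015 -1.      0.0003]] 0.0187
jaw yaw -66.63371948785179 [-1.3693  0.1815  1.6079 -0.      1.3538 -0.2063]
tool-axis shift cm to above post [-18.5622  13.0903  43.4334]
```

```bash
python3 -m jog '[[[-1.5,0,3.3],[0,0,0],8.5],[[-1.5,0,3.3],[0,0,0],8.5],[[-1.5,0,3.3],[0,0,0],8.5],[[-1.5,0,3.3],[0,0,0],8.5],[[-1.5,0,3.3],[0,0,0],8.5],[[-1.5,0,3.3],[0,0,0],8.5],[[-1.5,0,3.3],[0,0,0],8.5],[[-1.5,0,3.3],[0,0,0],8.5],[[-1.5,0,3.3],[0,0,0],8.5],[[-1.5,0,3.3],[0,0,0],8.5],[[-1.5,0,3.3],[0,0,0],8.5],[[-1.5,0,3.3],[0,0,0],8.5]]'
python3 -m jog '[[[0,0,0],[0,-0.12,0],8.5],[[0,0,0],[0,-0.12,0],8.5],[[0,0,0],[0,-0.12,0],8.5],[[0,0,0],[0,-0.12,0],8.5],[[0,0,0],[0,-0.12,0],8.5],[[0,0,0],[0,-0.12,0],8.5],[[0,0,0],[0,-0.12,0],8.5],[[0,0,0],[0,-0.12,0],8.5],[[0,0,0],[0,-0.12,0],8.5],[[0,0,0],[0,-0.12,0],8.5],[[0,0,0],[0,-0.12,0],8.5],[[0,0,0],[0,-0.12,0],8.5]]'
cat >> h.py <<'E'
from scipy.spatial.transform import Rotation as Ro
def st(target=None,yaw=None):
    o=ctrl.get_obs();w,x,y,z=o['eef_rot'];R=Ro.from_quat([x,y,z,w]).as_matrix()
    Y=np.degrees(np.arctan2(R[1,0],R[0,0]))
    print('t',o['time_s'],'pos',o['eef_pos'],'yaw',Y,'F',o['wrist_force'],'op',o['opening'],'down',R[:,1])
    if target is not None: print('shift cm',100*R.T@(np.array(target)-o['eef_pos']))
    if yaw is not None: print('turn y rad',-np.radians(yaw-Y))
    return o,R
E
python3 - <<'E'
from h import *
np.set_printoptions(precision=4,suppress=True)
st([.553,-.1845,.15],26)
c=snap('wrist','w1.png')
E
```

```text
time_s: 1.1
eef_pos: [0.5262, -0.1953, 0.2255]
eef_rot: [0.589, -0.588, 0.396, -0.39]
wrist_force: [0.9, -0.8, -0.7]
opening: 0.997
time_s: 2.1
eef_pos: [0.5283, -0.183, 0.2187]
eef_rot: [0.704, -0.692, -0.108, 0.117]
wrist_force: [0.7, -0.8, -0.0]
opening: 1.0
t 2.1 pos [ 0.5283 -0.183   0.2187] yaw 18.38303969101639 F [ 0.6791 -0.7713 -0.0399] op 0.9995685954416049 down [-0.0152  0.0148 -0.9998]
shift cm [ 2.3602  6.8319 -1.0539]
turn y rad -0.13294103638548863
```

View pics/w1.png

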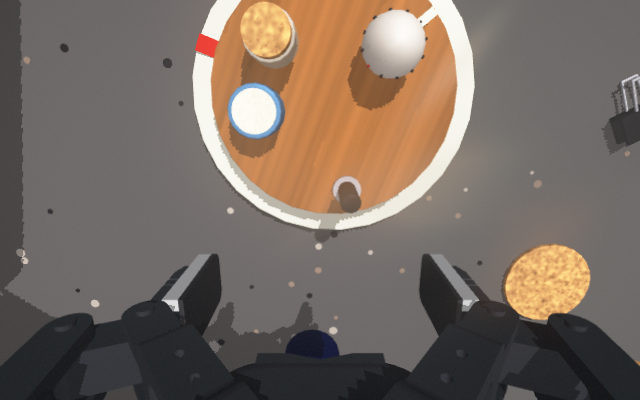

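Wrist picture: post ring base (347,187), post top (349,204), pointer (207,46), tick (430,15), bottle cap (312,345) well behind the hand.

```bash
python3 - <<'E'
from h import *
np.set_printoptions(precision=4,suppress=True)
c=load('wrist')
pb=world(c,347,187,.034);print('base',pb,'top',world(c,350,204,.089),'depthtop',world(c,350,206))
pt=world(c,207,46,.012);print('ptr',pt,'tick',world(c,430,15,.034))
f=c['frame'].astype(int); m=(f[...,0]-f[...,2]>35)&(f[...,0]>90)
P=np.array([world(c,u,v,.034)[:2] for v,u in zip(*np.where(m))]);P=P[np.linalg.norm(P-[.513,-.102],axis=1)<.13]
h=cv2.convexHull(P.astype(np.float32))[:,0]
from scipy.optimize import least_squares
r=least_squares(lambda x:np.linalg.norm(h-x[:2],axis=1)-.115,[.51,-.105],loss='soft_l1',f_scale=.002).x
for q in(pb,pt,world(c,430,15,.034)): v=q[:2]-r; print(np.linalg.norm(v),np.degrees(np.arctan2(v[1],v[0])))
print('hub',r); st([*pb[:2],.13],26)
E
```

```text
base [ 0.554  -0.1815  0.034 ] top [ 0.5537 -0.1842  0.089 ] depthtop [ 0.5544 -0.186   0.0882]
ptr [ 0.3837 -0.0979  0.012 ] tick [ 0.5712 -0.0138  0.034 ]
0.06419293159725599 -61.473999081641345
0.14234961576245753 168.97226647570474
0.12123724192077166 66.7504453436849
hub [ 0.5234 -0.1251]
t 2.15 pos [ 0.5282 -0.1829  0.2186] yaw 18.81399326689263 F [-0.0984 -0.8377  0.082 ] op 0.9940235811025308 down [-0.0155  0.015  -0.9998]
shift cm [ 2.5774  8.8211 -0.8698]
turn y rad -0.125419477563205
```

```bash
python3 -m jog '[[[1.3,3.5,-0.5],[0,0,0],5],[[1.3,3.5,-0.4],[0,0,0],5],[[0,0,0],[0,-0.12,0],5],[[0,0,0],[0,-0.03,0],5],[[0,0,0],[0,0,0],5]]'
python3 - <<'E'
from h import *
np.set_printoptions(precision=4,suppress=True)
o,R=st([.554,-.184,.048],27.4)
print('tilt fix (tool rotvec)',R.T@np.cross(R[:,1],[0,0,-1]))
E
```

```text
time_s: 2.57
eef_pos: [0.5555, -0.182, 0.1441]
eef_rot: [0.694, -0.681, -0.161, 0.169]
wrist_force: [0.5, -0.1, 0.2]
opening: 0.591
t 2.5667 pos [ 0.5555 -0.182   0.1441] yaw 26.99456924222899 F [ 0.4593 -0.1186  0.1645] op 0.5910542947037576 down [-0.0164  0.0152 -0.9998]
shift cm [-0.1474  9.6071 -0.3101]
turn y rad -0.00707610161195967
tilt fix (tool rotvec) [-0.021  -0.     -0.0077]
```

```bash
python3 -m jog '[[[-0.15,1.5,-0.15],[-0.021,0,-0.008],5],[[0,2.5,-0.1],[0,0,0],5],[[0,2.5,0],[0,0,0],5],[[0,2,0],[0,0,0],5],[[0,1,0],[0,0,0],5],[[0,0,0],[0,0,0],5]]'
python3 - <<'E'
from h import *
np.set_printoptions(precision=4,suppress=True)
o,R=st([.554,-.184,.048],27.4)
print('tilt fix (tool rotvec)',R.T@np.cross(R[:,1],[0,0,-1]))
snap('wrist','w2.png')
E
```

```text
time_s: 3.07
eef_pos: [0.5568, -0.1859, 0.0479]
eef_rot: [-0.688, 0.691, 0.16, -0.157]
wrist_force: [-0.6, -0.2, 0.4]
opening: 0.584
t 3.0667 pos [ 0.5568 -0.1859  0.0479] yaw 25.872029192188588 F [-0.5698 -0.1896  0.3654] op 0.5839017876367928 down [ 0.0052 -0.0031 -1.    ]
shift cm [-0.1674 -0.0083  0.2906]
turn y rad -0.026668121470666606
tilt fix (tool rotvec) [ 0.0051 -0.      0.0034]
```

View pics/w2.png

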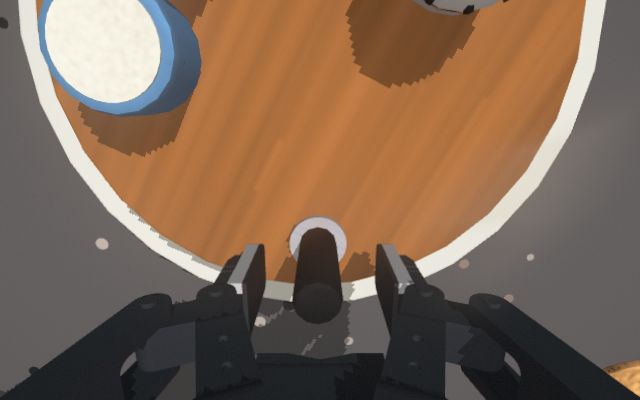

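Post stands between the pads at (318,275). I'll centre on it, close to a loose cage and start turning.

```bash
python3 -m jog '[[[-0.15,0,0.3],[0,-0.025,0],2.4],[[0,0,0],[0,0,0],2.4],[[0,0,0],[0,0,0],2.4],[[0,0,0],[0,0,0],2.4],[[0,0,0],[0,0,0],2.4]]'
python3 -m jog '[[[0.63,0,0.02],[0,-0.07,0],2.4],[[0.63,0,0.02],[0,-0.07,0],2.4],[[0.63,0,0.02],[0,-0.07,0],2.4],[[0.63,0,0.02],[0,-0.07,0],2.4],[[0.63,0,0.02],[0,-0.07,0],2.4],[[0.63,0,0.02],[0,-0.07,0],2.4]]'
cat >> h.py <<'E'
def arc():
    o,R=st(); h=np.array([.512,-.103]);v=o['eef_pos'][:2]-h;a=np.degrees(np.arctan2(v[1],v[0]))
    Y=np.degrees(np.arctan2(R[1,0],R[0,0]))
    print('radius',np.linalg.norm(v),'angle',a,'jaw err',Y-a-90,'tilt',R.T@np.cross(R[:,1],[0,0,-1]))
E
python3 -c "
from h import *
np.set_printoptions(precision=4,suppress=True)
arc()"
```

```text
time_s: 3.53
eef_pos: [0.5575, -0.1856, 0.0546]
eef_rot: [-0.683, 0.691, 0.171, -0.163]
wrist_force: [0.2, 0.4, 0.0]
opening: 0.278
time_s: 4.03
eef_pos: [0.5834, -0.1643, 0.0556]
eef_rot: [-0.63, 0.639, 0.312, -0.311]
wrist_force: [-2.8, -2.9, -1.1]
opening: 0.285
t 4.0333 pos [ 0.5834 -0.1643  0.0556] yaw 52.27503989568368 F [-2.7584 -2.917  -1.0713] op 0.28471407292538364 down [ 0.0059 -0.0115 -0.9999]
radius 0.09409822864617107 angle -40.645088194883506 jaw err 2.9201280905671894 tilt [ 0.0117  0.     -0.0054]
```

```bash
python3 -m jog '[[[0.63,0.1,0.06],[0.01,-0.06,0],2.4],[[0.63,0.1,0.06],[0,-0.06,0],2.4],[[0.63,0.1,0.05],[0,-0.07,0],2.4],[[0.63,0.1,0.05],[0,-0.07,0],2.4],[[0.63,0.1,0.03],[0,-0.07,0],2.4],[[0.63,0,0.03],[0,-0.07,0],2.4],[[0.63,0,0.03],[0,-0.07,0],2.4],[[0.63,0,0.03],[0,-0.07,0],2.4]]'
python3 -c "
from h import *
np.set_printoptions(precision=4,suppress=True)
arc()"
```

```text
time_s: 4.7
eef_pos: [0.6042, -0.118, 0.0545]
eef_rot: [-0.52, 0.526, 0.475, -0.478]
wrist_force: [0.8, 0.7, -0.3]
opening: 0.28
t 4.7 pos [ 0.6042 -0.118   0.0545] yaw 84.66292886601741 F [ 0.8281  0.6877 -0.2959] op 0.2804334404807479 down [ 0.0033 -0.0093 -1.    ]
radius 0.09343652327967608 angle -9.213477376607063 jaw err 3.876406242624469 tilt [ 0.0042  0.     -0.0089]
```

```bash
python3 -m jog '[[[0.65,0.1,0.06],[0.01,-0.06,-0.01],2.4],[[0.65,0.1,0.06],[0,-0.06,0],2.4],[[0.65,0.1,0.05],[0,-0.06,0],2.4],[[0.65,0.1,0.05],[0,-0.06,0],2.4],[[0.65,0.1,0.03],[0,-0.07,0],2.4],[[0.65,0,0.03],[0,-0.07,0],2.4],[[0.65,0,0.03],[0,-0.07,0],2.4],[[0.65,0,0.03],[0,-0.07,0],2.4],[[0.65,0,0.03],[0,-0.07,0],2.4]]'
python3 -c "
from h import *
np.set_printoptions(precision=4,suppress=True)
arc()"
```

```text
time_s: 5.45
eef_pos: [0.5964, -0.0657, 0.0553]
eef_rot: [0.349, -0.357, -0.611, 0.615]
wrist_force: [2.4, -2.4, -2.3]
opening: 0.281
t 5.45 pos [ 0.5964 -0.0657  0.0553] yaw 120.15750607684733 F [ 2.4018 -2.4276 -2.341 ] op 0.2810970515952008 down [ 0.0068 -0.0104 -0.9999]
radius 0.092262174389617 angle 23.860022706234858 jaw err 6.297483370612468 tilt [ 0.0007 -0.     -0.0124]
```

```bash
python3 -m jog '[[[0.63,0.1,0.06],[0,-0.05,-0.012],2.4],[[0.63,0.1,0.06],[0,-0.05,0],2.4],[[0.63,0.1,0.05],[0,-0.06,0],2.4],[[0.63,0.1,0.05],[0,-0.06,0],2.4],[[0.63,0.1,0.03],[0,-0.06,0],2.4],[[0.63,0,0.03],[0,-0.06,0],2.4],[[0.63,0,0.03],[0,-0.06,0],2.4],[[0.5,0,0.03],[0,-0.06,0],2.4],[[0,0,0],[0,0,0],2.4]]'
python3 - <<'E'
from h import *
np.set_printoptions(precision=4,suppress=True)
arc()
c=snap('scene','s2.png'); d=snap('side','d2.png')
a=cv2.resize(cv2.imread('pics/scene0.png')[:1,:1],(10,10))
a=cv2.resize(cv2.imread('pics/s2.png')[130:230,225:345],None,fx=3.3,fy=3.3,interpolation=cv2.INTER_CUBIC)
b=cv2.resize(cv2.imread('pics/d2.png')[150:250,300:420],None,fx=3.3,fy=3.3,interpolation=cv2.INTER_CUBIC)
cv2.imwrite('pics/c2.png',np.hstack([a,b]))
E
```

```text
time_s: 6.2
eef_pos: [0.5631, -0.0294, 0.055]
eef_rot: [-0.192, 0.198, 0.68, -0.679]
wrist_force: [0.2, -0.3, -0.2]
opening: 0.283
t 6.2 pos [ 0.5631 -0.0294  0.055 ] yaw 148.01191186253897 F [ 0.1942 -0.2522 -0.1571] op 0.2827818154744683 down [ 0.0084 -0.0012 -1.    ]
radius 0.08958247618439101 angle 55.25798158015392 jaw err 2.753930282385056 tilt [ 0.0034 -0.     -0.0077]
```

View pics/c2.png

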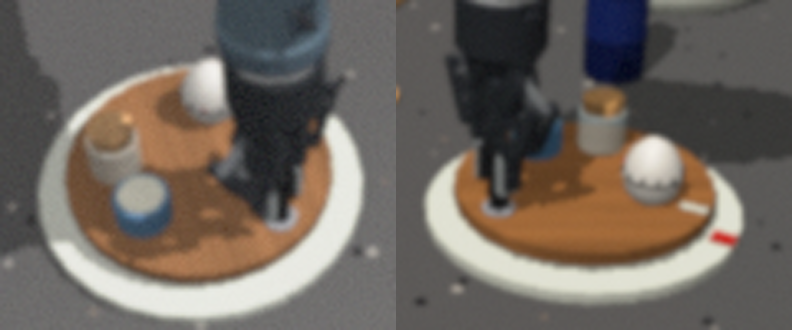

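The crop shows the tick (694,208) nearly in line with the pointer (724,239). Next I open the fingers and rise straight up.

```bash
python3 -m jog '[[[0,0,0],[0,0,0],5],[[0,0,0],[0,0,0],5],[[0,0,0],[0,0,0],5],[[0,0,0],[0,0,0],5],[[0,-1,0],[0,0,0],5],[[0,-2,0],[0,0,0],5],[[0,-3,0],[0,0,0],5],[[0,-4,0],[0,0,0],5],[[0,-4,0],[0,0,0],5],[[0,-4,0],[0,0,0],5],[[0,0,0],[0,0,0],5],[[0,0,0],[0,0,0],5]]'
python3 - <<'E'
from h import *
np.set_printoptions(precision=4,suppress=True)
st()
snap('wrist','w3.png'); d=snap('side','d3.png')
a=cv2.resize(cv2.imread('pics/w3.png'),(400,250),interpolation=cv2.INTER_AREA)
b=cv2.resize(cv2.imread('pics/d3.png')[110:245,300:420],None,fx=3.3,fy=3.3,interpolation=cv2.INTER_CUBIC)
b=b[:445]; im=np.zeros((446,796,3),np.uint8); im[:250,:400]=a; im[:b.shape[0],400:796]=b
cv2.imwrite('pics/c3.png',im)
E
```

```text
time_s: 7.3
eef_pos: [0.5623, -0.0311, 0.2473]
eef_rot: [-0.196, 0.203, 0.679, -0.678]
wrist_force: [-0.7, 0.6, -1.1]
opening: 0.585
t 7.3 pos [ 0.5623 -0.0311  0.2473] yaw 147.25084441013885 F [-0.69    0.5603 -1.0766] op 0.5847752027774337 down [ 0.0089 -0.0018 -1.    ]
```

View pics/c3.png

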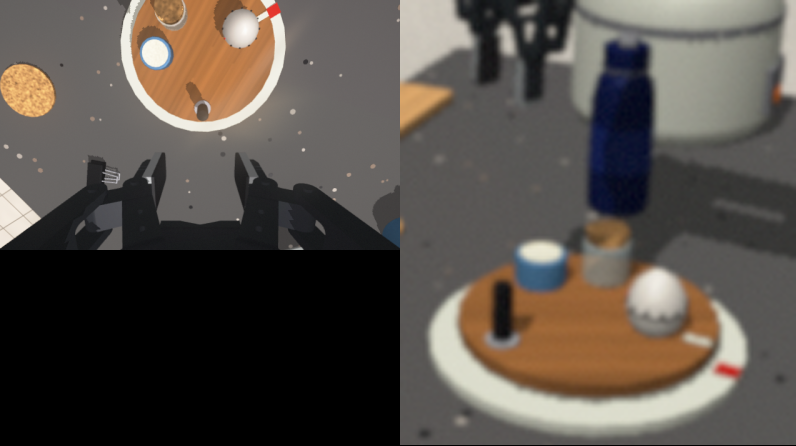

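Side crop: post base (501,339), tick (697,341), pointer (728,371). Wrist: tick (265,15) adjoins pointer (274,10). Bottle still upright.

```bash
python3 - <<'E'
from h import *
np.set_printoptions(precision=4,suppress=True)
d=load('side');w=load('wrist');h=np.array([.512,-.103])
B=lambda u,v,z:world(d,300+(u-400)/3.3,110+v/3.3,z)
W=lambda u,v,z:world(w,u*1.6,v*1.6,z)
for n,p in(('post',B(501,339,.034)),('tick',B(697,341,.034)),('ptr',B(728,371,.012)),('postW',W(202,106,.034)),('tickW',W(265,15,.034)),('ptrW',W(274,10,.012)),('bottle top',B(629,40,.19))):
    v=p[:2]-h;print(n,p,np.linalg.norm(v),np.degrees(np.arctan2(v[1],v[0])))
o=ctrl.get_obs();print(np.abs(o['dq']).max(),o['time_s'])
E
```

```text
post [ 0.5618 -0.0306  0.034 ] 0.0879112577006107 55.48655054607998
tick [ 0.411  -0.0991  0.034 ] 0.10104543100887407 177.81079360685416
ptr [ 0.3821 -0.0991  0.012 ] 0.12996304215329493 178.27271306758462
postW [ 0.5599 -0.0321  0.034 ] 0.08560577683804152 55.973147503327034
tickW [ 0.4042 -0.0982  0.034 ] 0.10786602441198041 177.47536651971674
ptrW [ 0.3815 -0.0974  0.012 ] 0.13066406617613818 177.53219135552916
bottle top [ 0.5823 -0.3946  0.19  ] 0.29991361983093945 -76.4398455765581
0.037486637113803865 7.4
```

Timer, tick and pointer agree within about 1°, and the bottle hasn't moved. The hand is well clear, so I'm handing in.

```bash
python3 -m jog '[[[0,0,0],[0,0,0],5],[[0,0,0],[0,0,0],5],[[0,0,0],[0,0,0],5]]'; python3 -c "
from h import *
print(ctrl.hand_in())"
```

```text
time_s: 7.65
eef_pos: [0.5606, -0.0307, 0.243]
eef_rot: [-0.198, 0.2, 0.679, -0.678]
wrist_force: [-0.7, 0.1, -0.5]
opening: 0.583
the job is handed in; nothing more can be done
None
```

I turned the tray about 120° anticlockwise, past the stop at 1.047, so the egg timer now stands at the red pointer. I held the fingers loosely around the post, then let go, rose clear and handed in at about 7.7 s; no verdict was reported.

**Alignment after release:** the tick and the pointer line up within about 0.5° in both the side and wrist pictures. The post measured 55.5–56.0°, against about 57.5° expected. That 2° gap is within the uncertainty of my tray-centre estimate and well inside the 10° limit.

**Bottle:** it is upright. Its top measured within about 2 mm of where it was at the start, using the side camera.

**Forces and clearance:** the wrist force readings taken between moves stayed under about 5 N, and the fingers ended about 0.15 m above the post.

**Checks that failed or disagreed:**
- The circle fit of the deck in the wrist picture failed because the deck was cut off at the picture's edge. I took the tray centre from the post and pointer positions instead.
- The two first camera fits of the centre differed by about 13 mm.
- The tool sat about 7 mm higher than planned during the turn, which did no harm.
- I did not measure the deck's speed directly.

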